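Level the slide-staining rack with a wedge and hold it

ROBOT

A 6-joint arm with a two-finger parallel gripper is mounted at the origin on a cart in front of the work surface, level with it; the furniture and walls round the work are solid. World frame = base frame: x ahead of the robot, y to its left, z up, the work surface at z = 0. Lengths are in m, angles in degrees, forces in N, time in s.
With the tool pointing down it reaches from about 0.25 to 0.725 m from the base axis. Payload 9.7 kg.
Tool frame: the origin (TCP) lies on the centre line of the jaws, within the pads' length; the fingertips stand 22 mm ahead of it and the grasp point (between the pads) lies 3 mm ahead of it; z points along the fingers, x is the direction in which the jaws open and shut, and the axes are right-handed (so a half turn about z gives the same grasp; the last joint's range is limited). The gripper opens to 85 mm and grips with 20 to 120 N. Pads are 22 mm wide; open, the fingers measure 114 mm over their backs; the gripper's body (76 mm by 85 mm) begins 54 mm behind the grasp point. The pads swing forward as they close: fully open they stand 13 mm farther back than shut.
Start: joints at [-71.448, 4.979, 10.078, 95.1, 0, 90], TCP at [0.175, -0.521, 0.253] pointing down, gripper open.
Joint ranges: [-179.16, 179.16], [-48.56, 103.87], [-65.8, 70.77], [-126.05, 130.52], [-82.76, 87.17], [-180, 180]. Speed limits (degrees/s): [127.2, 127.2, 147.25, 180, 180, 180].

INTERFACE

Orientations are given as a 3x3 rotation matrix whose columns are the frame's x, y, z axes.
In Python, from rig import robot gives the robot as it stands.
- The arm moves only by the shell command python3 -m pendant 'ROWS' [FORCE]. ROWS is JSON, a list of rows, each a list of 7 numbers: the shift along the world's x, y, z normalised to -1 to 1, where 1 is 20 cm, then the turn, a rotation vector about the world's x, y, z normalised to -1 to 1, where 1 is 180 degrees, then the closure, from -1 (fully open) to 1 (shut). In form: [[tx, ty, tz, ax, ay, az, claw], ...]. A call has 1 to 5 rows; each row is the pose to reach, as a shift and turn from the pose measured when the call began, turning the shorter way round; what a row does not reach only later rows make up. A row lasts 1/8 s, in which the tool goes at most 62.5 mm and 10.7 degrees, less where a joint would pass 70% of its speed; a pose out of reach is approached as far as the arm can. A call with a number of a shift or a turn outside -1 to 1 is refused whole. A call with a gripper value outside its range is refused whole. The fingers move at their own pace and stop on an object; FORCE is the grip in N (left out, the last holds). Time passes only in rows, so rows that repeat a pose let the fingers close. It gives the time, the measured TCP pose, the force and the opening at its end, in the units of the state.
- robot.state(): the state, without advancing time (a new reading comes with each control period).
- robot.read_camera(name): name is "scene" or "side" or "wrist"; returns the picture (480x640x3 uint8, red, green, blue); there is no depth.
- robot.camera_info(name): a dict with "fx", "fy", "cx", "cy" (pixels), "R" (3x3) and "t" (3): a world point X has camera coordinates R X + t. Camera axes: x right, y down, z forward; pixel columns grow to the right and rows downward; lengths in m; the calibration is good to about 2 mm. A picture is of the moment at which its call begins: read the wrist's pose just before it. camera_info takes no time and is no camera call; for the wrist camera it gives the pose at the moment of the call.
- robot.job_done(): hands the job in, once; it reports no verdict.
The state is a dict: "time_s": time; "joint_pos": joint angles; "qd": joint speeds; "joint_torque": joint torques, N m; "eef_pos": TCP position; "orientation": TCP orientation; "force": force on the tool from outside, world axes, zero at the start; "wrist_torque": the same for the moment, N m; "width": opening from 0.0 (shut) to 1.0 (fully open).
Only numpy, scipy, OpenCV 4.12 (cv2) and the standard library are available. Lean on these libraries where they do the work, as an engineer would, in place of code of your own. Each camera call takes 0.05 s, during which the arm holds its last target.

TASK

The steel slide-staining rack slopes down towards the robot because its near crossbar sits too low on the two rests, so stain would run off the glass slides. Pick up the orange levelling wedge by its thick end, lay it flat on the bench and push it thin end first, straight in, under the middle of the near crossbar until the crossbar just lifts off its rests and the rack lies level, then finish while still gripping the wedge there with the wedge alone carrying the rack. Keep the gripper off the rack, let no slide slip, and leave the two bottles and the timer where they are.

Things in the scene. Friction and masses are not known exactly. Their poses are not given: they have to be found in the camera images.
- wedge_grip (a point): grip centre of the loose orange wedge (0.09 kg, 150 x 34 mm, parallel sides): the middle of its thick end, 16 mm above its flat underside; +x points to the thin end, z up. The thick end is flat-topped, 40 mm long (20 either side of this point), 31.5 mm high, dark ribs on its sides. It starts flat on the bench, left or right of the stand, thin end roughly away from the robot
- wedge: the same wedge; origin on its underside, straight below the grip centre, same axes. Ahead of the thick end its top ramps down evenly for 110 mm, 1 mm in every 4 mm, to the nose: 4 mm thick, 130 mm ahead of the origin. Dark lines cross the ramp every 10 mm; the two wide ones are 50 and 100 mm from the nose, where it is 16.5 and 29 mm thick
- stain_stand: the steel stand, fixed to the bench; origin on the bench at its middle, +x from the near to the far end. Two rails (8 mm high, 260 long, at y = +-74 mm) joined at the far end. At x = -110, y = +-74 mm rubber-topped rests, 16 mm high, carry the rack's crossbar; the 130 mm between them is open bench. A white drip tray, 17 mm high, lies at x = -10 to +115 mm
- slide_rack (a joint): tipping of the rack about its pivot bar at the stand's far end (stand frame x = +110 mm, 28 mm up): 0 rad with its near crossbar on the rests (sloping 1.6 degrees down to the near end), grows as the near end rises, 0.027 rad is level. Swings freely, falls back by its weight; the near end weighs about 4 N, pushing the wedge in takes about 4 to 10 N
- rack_bar (a point): middle of the rack's near crossbar, on its axis: a round steel bar, 12 mm thick, 164 mm long, black end caps, across the stand 220 mm before the pivot. Axis 22 mm above the bench at rest (underside 16), 28 mm when the rack is level (underside 22). Two 6 mm rods, 56 mm apart, run back from it and carry the slides
- slide_1: loose glass slide with a pink film and a white end, 26 x 76 x 1.5 mm, lying across the rack's two rods (nearest the robot); origin under its middle
- slide_2: loose glass slide with a pink film and a white end, 26 x 76 x 1.5 mm, lying across the rack's two rods (the middle one); origin under its middle
- slide_3: loose glass slide with a pink film and a white end, 26 x 76 x 1.5 mm, lying across the rack's two rods (the farthest); origin under its middle
- stain_bottle: brown bottle with a white screw cap, 48 mm wide, 101 mm high, a bystander; origin under its middle
- dropper_bottle: brown dropper bottle with a black collar and red teat, 42 mm wide, 120 mm high, a bystander; origin under its middle
- timer: white bench timer with a red dial, 68 x 68 x 44 mm, a bystander; origin under its middle
Things that resemble listed ones, but are neither listed nor needed, are in the scene too. Leave any purple or red look-alike of the slide_2 alone.

How it is judged (in metres and radians):
On the way:
1. the wedge lies flat on the bench, pointing straight in, with its nose under the middle of the near crossbar, the rack still resting (y of wedge_grip in the frame of stain_stand between -0.025 and 0.025 m and height (world z) of wedge_grip below 0.022 m and angle between wedge_grip's own z axis and vertical below 0.12 rad and angle between the x axis of wedge_grip and the x axis of stain_stand, either way round below 0.2 rad and x of wedge_grip in the frame of stain_stand between -0.24 and -0.185 m and value of joint slide_rack below 0.006 rad), for 0.1 s.
At the end, for the whole second after the job is handed in: Rack level within 0.9 degrees (joint 0.012 to 0.043 rad), carried by the wedge alone, no touch of arm or fingers. Wedge flat on the bench, still gripped, at rest, within 25 mm of the crossbar's middle and 0.2 rad of straight. No slide slipped, no bystander moved (value of joint slide_rack between 0.012 and 0.043 rad and contact force between wedge and slide_rack above 0.7 N and contact force between the fingers and wedge above 2 N and contact force between each of the arm, the fingers and slide_rack below 0.5 N and linear speed of wedge below 0.02 m/s and y of wedge_grip in the frame of stain_stand between -0.025 and 0.025 m and height (world z) of wedge_grip below 0.022 m and angle between wedge_grip's own z axis and vertical below 0.12 rad and angle between the x axis of wedge_grip and the x axis of stain_stand, either way round below 0.2 rad and contact force between wedge and slide_1 below 0.3 N and contact force between wedge and slide_2 below 0.3 N and contact force between wedge and slide_3 below 0.3 N and distance of each of slide_1, slide_2, slide_3 from where it was at the start of the episode below 0.018 m and distance of each of stain_bottle, dropper_bottle, timer from where it was at the start of the episode below 0.02 m); the arm keeps its last pose, push and grip.
It fails at once if a slide slips (more than 18 mm from its start) (distance of any of slide_1, slide_2, slide_3 from where it was at the start of the episode above 0.018 m).
It fails at once if a bottle or the timer is moved by more than 20 mm (distance of any of stain_bottle, dropper_bottle, timer from where it was at the start of the episode above 0.02 m).
It fails at once if the gripper or arm pushes on the rack (more than 2 N) (contact force between any of the fingers, the arm and slide_rack above 2 N).
It also fails if it takes over 40 s, if anything falls off the work surface, if the arm or the gripper's body presses on something with over 40 N, if the wrist force passes 120 N, or if a joint passes its speed limit or range.

## Working session

There is one attempt and no reset: what is moved stays moved. The work goes in short steps, Python scripts to look and compute and a shell command to move; the robot and the scene stay as the last step left them, time stands still between calls to the robot, and variables do not carry over. Pictures are saved under pics/ and viewed, and the job is handed in when it is done.

```bash
mkdir -p pics; ls
python3 - <<'E'
from rig import robot
import cv2,json
for n in ("scene","side","wrist"):
    im=robot.read_camera(n); cv2.imwrite(f"pics/a_{n}.png",im[:,:,::-1])
    i=robot.camera_info(n); print(n,i)
s=robot.state(); print(s)
E
```

```text
pics
scene {'fx': 495.03055661375305, 'fy': 495.03055661375305, 'cx': 321.4829540866005, 'cy': 233.56367718953948, 'R': array([[ 7.84206215e-01, -6.20500274e-01,  1.50745606e-04],
       [-2.68696220e-01, -3.39805027e-01, -9.01296225e-01],
       [ 5.59305778e-01,  7.06761596e-01, -4.33203292e-01]]), 't': array([-0.46750275,  0.22810257,  0.78440139])}
side {'fx': 471.91789187968635, 'fy': 471.91789187968635, 'cx': 319.69944692477924, 'cy': 239.2448176739914, 'R': array([[ 0.75525453, -0.65537627,  0.00851655],
       [-0.54598689, -0.63627691, -0.54502294],
       [ 0.36261399,  0.40698112, -0.83837787]]), 't': array([-0.44400778,  0.34627051,  0.75914395])}
wrist {'fx': 348.5201580107984, 'fy': 348.5201580107984, 'cx': 319.1593441094884, 'cy': 236.9340481831044, 'R': array([[ 0.31791467, -0.94811753, -0.00184889],
       [-0.90502249, -0.3040445 ,  0.29747477],
       [-0.28260318, -0.09289831, -0.95472789]]), 't': array([-0.55057074, -0.03819945,  0.37978122])}
{'time_s': 0.15, 'joint_pos': array([-7.14478723e+01,  5.00555058e+00,  1.00459462e+01,  9.50983224e+01,
        7.11044076e-04,  9.00016210e+01]), 'qd': array([ 0.07255348, -0.02793856,  0.19531934,  0.08493713, -0.04303628,
       -0.04198408]), 'joint_torque': array([ 1.35156115e-03, -5.20763040e+01,  4.65042651e+01,  1.39151965e-02,
        3.82437327e-05, -8.59739202e-06]), 'eef_pos': array([ 0.17495216, -0.52129   ,  0.25273922]), 'orientation': array([[ 3.18140325e-01, -9.48043584e-01, -3.09906013e-04],
       [-9.48043096e-01, -3.18140476e-01,  9.62423444e-04],
       [-1.01101302e-03, -1.23814511e-05, -9.99999489e-01]]), 'force': array([-0.34730095, -0.17481558,  0.48478484]), 'wrist_torque': array([-0.00934553,  0.02432091,  0.03216798]), 'width': 0.997991993610177}
```

View pics/a_scene.png

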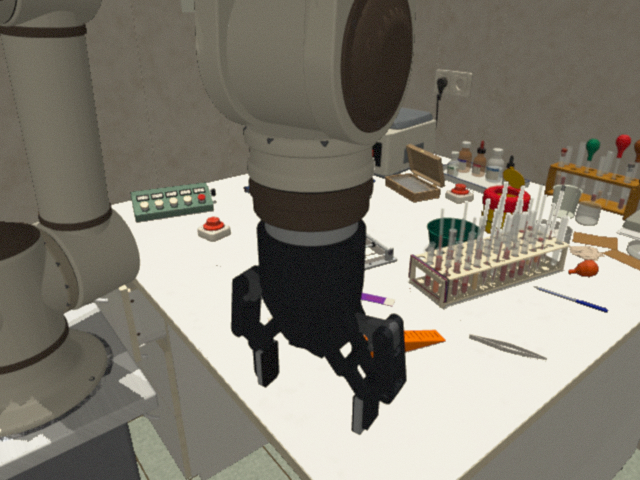

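View pics/a_side.png

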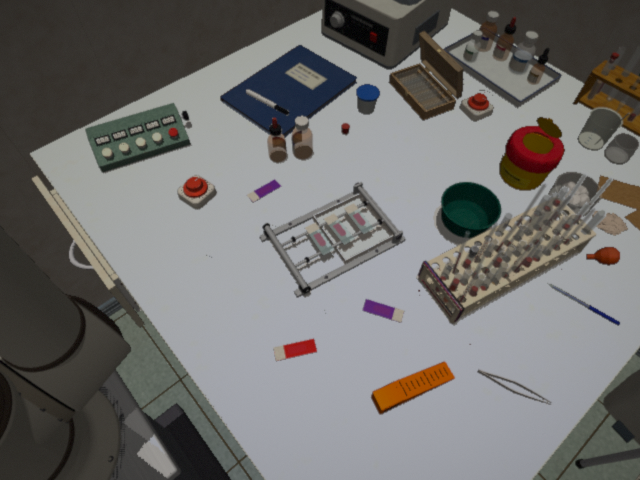

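View pics/a_wrist.png

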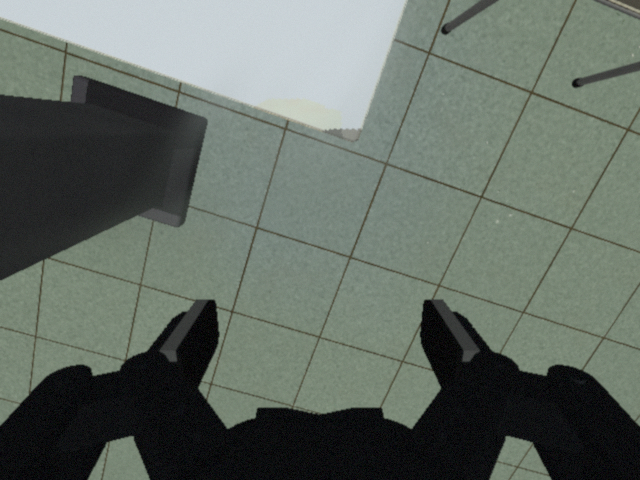

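Run:
```python
import cv2
im=cv2.imread("pics/a_side.png")
a=cv2.resize(im[170:310,240:420],None,fx=4,fy=4,interpolation=cv2.INTER_CUBIC);cv2.imwrite("pics/crop1.png",a)
a=cv2.resize(im[340:430,350:480],None,fx=6,fy=6,interpolation=cv2.INTER_CUBIC);cv2.imwrite("pics/crop2.png",a)
```

```text
(no output)
```

View pics/crop1.png

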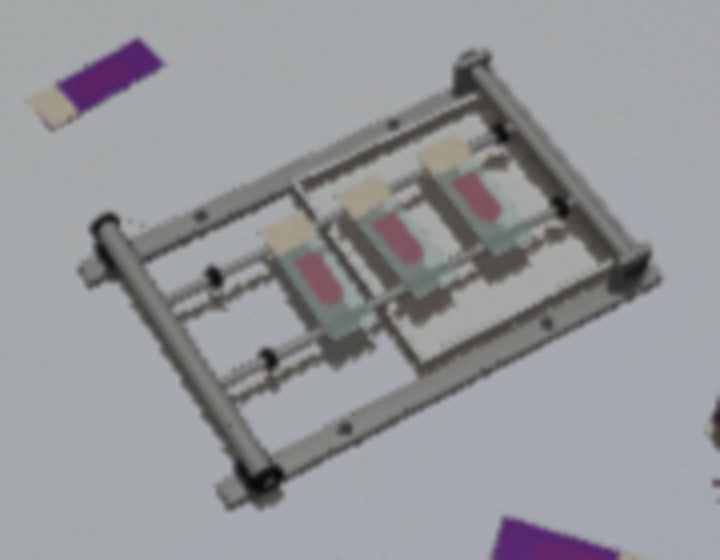

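View pics/crop2.png

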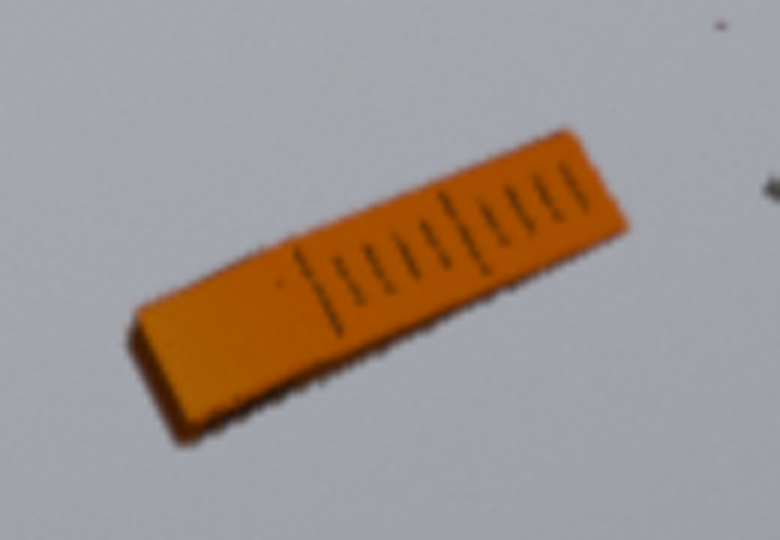

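```bash
cat > h.py <<'E'
import numpy as np
from rig import robot
def ray(name,px,z,info=None):
    i=info or robot.camera_info(name); R=i["R"];t=i["t"]
    d=R.T@np.array([(px[0]-i["cx"])/i["fx"],(px[1]-i["cy"])/i["fy"],1]); c=-R.T@t
    return c+d*(z-c[2])/d[2]
E
python3 - <<'E'
from h import *
np.set_printoptions(precision=4,suppress=True)
c1=lambda u,v:(u/4+240,v/4+170)
c2=lambda u,v:(u/6+350,v/6+340)
P={}
for n,p,z in [("capL",c1(106,224),.024),("capR",c1(262,478),.024),("farL",c1(472,70),.028),("farR",c1(635,262),.028),
 ("slide1",c1(312,275),.03),("tkL",c2(140,310),.0315),("tkR",c2(190,420),.0315),("nL",c2(568,128),.004),("nR",c2(628,228),.004)]:
    P[n]=ray("side",p,z);print(n,P[n])
for a,b in [("capL","capR"),("farL","farR"),("tkL","tkR"),("nL","nR")]:
    d=P[a]-P[b];print(a,b,np.linalg.norm(d[:2]),(P[a]+P[b])/2,np.degrees(np.arctan2(-d[0],d[1])))
w0=(P["tkL"]+P["tkR"])/2;w1=(P["nL"]+P["nR"])/2;d=w1-w0;print("wedge len",np.linalg.norm(d[:2]),np.degrees(np.arctan2(d[1],d[0])))
b0=(P["capL"]+P["capR"])/2;b1=(P["farL"]+P["farR"])/2;d=b1-b0;print("rack",np.linalg.norm(d[:2]),np.degrees(np.arctan2(d[1],d[0])))
for n,p in [("purple",(383,310)),("red",(296,350)),("purple2",(265,190)),("timer",(197,190)),("bottle1",(277,157)),("bottle2",(302,155)),("rack",(445,315)),("purpleR",(403,316))]: print(n,ray("side",p,0.))
E
```

```text
capL [0.5351 0.1075 0.024 ]
capR [ 0.502  -0.0574  0.024 ]
farL [0.7472 0.0565 0.028 ]
farR [ 0.7238 -0.0889  0.028 ]
slide1 [0.5929 0.0114 0.03  ]
tkL [ 0.4632 -0.2797  0.0315]
tkR [ 0.4528 -0.3097  0.0315]
nL [ 0.6049 -0.3215  0.004 ]
nR [ 0.5953 -0.3527  0.004 ]
capL capR 0.1682278363717891 [0.5186 0.0251 0.024 ] -11.343504896124678
farL farR 0.14721774568747545 [ 0.7355 -0.0162  0.028 ] -9.149438273245215
tkL tkR 0.03176542052377136 [ 0.458  -0.2947  0.0315] -19.15194421810715
nL nR 0.0326417012720354 [ 0.6001 -0.3371  0.004 ] -16.96470154754688
wedge len 0.14827675049985492 -16.626622475692386
rack 0.22081360380083628 -10.772884188192327
purple [ 0.5938 -0.1779  0.    ]
red [ 0.4177 -0.1305  0.    ]
purple2 [0.6009 0.2023 0.    ]
timer [0.4852 0.3013 0.    ]
bottle1 [0.6829 0.2633 0.    ]
bottle2 [0.7319 0.2299 0.    ]
rack [ 0.6759 -0.2622  0.    ]
purpleR [ 0.6138 -0.2114  0.    ]
```

The side view shows the whole scene. Candidates for the wedge:
- **Orange wedge (413,387):** the only ribbed/lined ramp, so this is my choice. The close crop shows the scale lines, the thick end at lower left and the nose at upper right. It measures 148 x 33 mm, which matches.
- **Orange bulb (604,257):** rejected, because it is round.

The rack is at (335,237) with pink slides. The purple slides (383,310) and (265,190) and the red slide (296,350) lie on the bench and stay untouched.

First I move over the wedge with the half-turned grasp, watching J6.

```bash
python3 -m pendant '[[0.25,0.2,0,0,0,0.06,-1],[0.5,0.4,0,0,0,0.12,-1],[0.7,0.5,0,0,0,0.18,-1],[0.9,0.6,0,0,0,0.23,-1],[1,0.7,0,0,0,0.29,-1]]'; python3 -c "
from rig import robot;print(robot.state()['joint_pos'])"
```

```text
time_s: 0.78
eef_pos: [0.3766, -0.3801, 0.2522]
orientation: [[0.946, -0.324, -0.001], [-0.324, -0.946, 0.001], [-0.002, -0.0, -1.0]]
force: [0.3, 0.2, -0.0]
width: 0.994
[-4.52606970e+01  2.98652243e+00  7.84836221e+00  9.49540299e+01
 -1.67538804e-02  6.36298263e+01]
```

```bash
python3 -m pendant '[[0.1,0.1,0,0,0,0.06,-1],[0.2,0.15,0,0,0,0.12,-1],[0.3,0.2,0,0,0,0.18,-1],[0.4,0.3,0,0,0,0.23,-1],[0.4,0.35,0,0,0,0.29,-1]]';python3 -m pendant '[[0.05,0,0,0,0,0.06,-1],[0.1,0.05,0,0,0,0.12,-1],[0.1,0.05,0,0,0,0.18,-1],[0.1,0.05,0,0,0,0.22,-1],[0.1,0.05,0,0,0,0.22,-1]]'
python3 - <<'E'
from rig import robot
import cv2,pickle
i=robot.camera_info("wrist");im=robot.read_camera("wrist")
cv2.imwrite("pics/w1.png",im[:,:,::-1]);pickle.dump(i,open("w1.pkl","wb"))
im=robot.read_camera("scene");cv2.imwrite("pics/s1.png",im[:,:,::-1])
print(robot.state()['joint_pos'])
E
```

```text
time_s: 1.4
eef_pos: [0.4576, -0.3092, 0.2514]
orientation: [[0.832, 0.554, -0.002], [0.554, -0.832, 0.0], [-0.002, -0.001, -1.0]]
force: [0.1, 0.1, -0.0]
width: 1.001
time_s: 2.02
eef_pos: [0.4775, -0.2991, 0.2511]
orientation: [[0.289, 0.957, -0.003], [0.957, -0.289, -0.001], [-0.002, -0.002, -1.0]]
force: [0.9, -0.3, 0.1]
width: 0.999
[-32.00782699   6.88636483  11.91859704  95.10768639  -0.12514232
 -15.09319336]
```

View pics/w1.png

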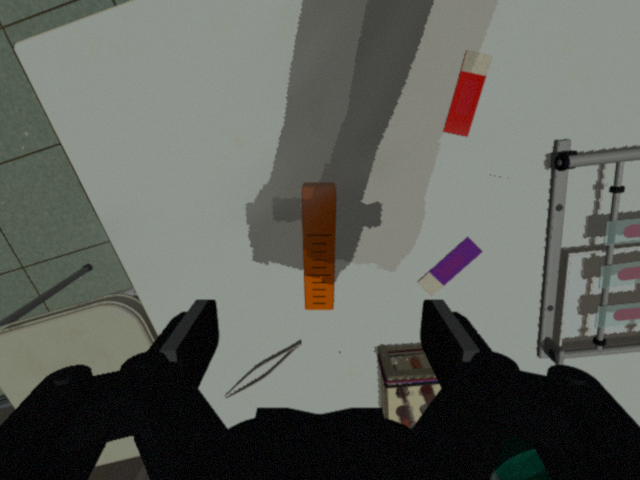

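View pics/s1.png

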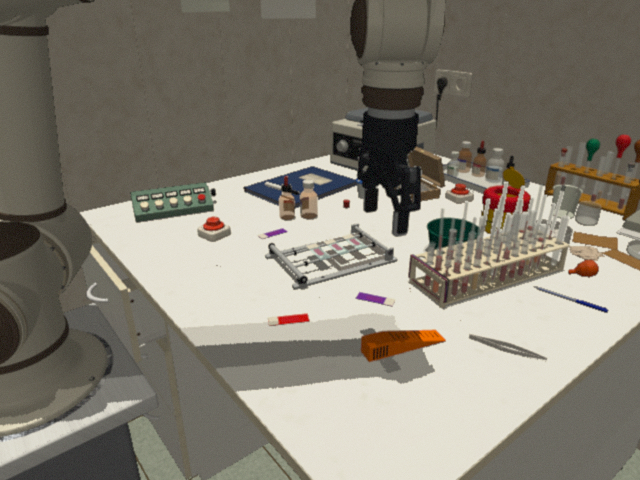

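Run:
```python
from h import *
import cv2,pickle
np.set_printoptions(precision=4,suppress=True)
i=pickle.load(open("w1.pkl","rb"));im=cv2.imread("pics/w1.png")
h=cv2.cvtColor(im,cv2.COLOR_BGR2HSV)
m=cv2.inRange(h,(5,170,30),(20,255,255));m[:170]=0;m[320:]=0;m[:,:290]=0;m[:,350:]=0
m=cv2.morphologyEx(m,cv2.MORPH_CLOSE,np.ones((5,5)))
for r in range(180,315,6):
    x=np.where(m[r])[0]; print(r,x.min() if len(x) else None,x.max() if len(x) else None,end='; ')
A=[ray("w",p,z,i) for p,z in [((303,184),.0315),((335.5,184),.0315),((305,309.5),.004),((333,309.5),.004)]]
print(A); a=(A[0]+A[1])/2;b=(A[2]+A[3])/2;d=b-a
print(np.linalg.norm(d[:2]),np.degrees(np.arctan2(d[1],d[0])),a,b, np.linalg.norm(A[0]-A[1]),"grip",a+0.02*d/np.linalg.norm(d))
```

```text
180 None None; 186 None None; 192 308 334; 198 310 334; 204 307 334; 210 304 335; 216 303 334; 222 303 334; 228 303 334; 234 303 334; 240 303 334; 246 304 334; 252 304 334; 258 304 334; 264 304 333; 270 305 333; 276 305 333; 282 305 333; 288 305 333; 294 305 332; 300 305 332; 306 305 332; 312 None None; [array([ 0.45  , -0.3083,  0.0315]), array([ 0.4592, -0.278 ,  0.0315]), array([ 0.5955, -0.3532,  0.004 ]), array([ 0.605 , -0.3216,  0.004 ])]
0.15222792554607653 -16.908342779480716 [ 0.4546 -0.2931  0.0315] [ 0.6003 -0.3374  0.004 ] 0.03169960411450604 grip [ 0.4734 -0.2989  0.0279]
```

Wedge grip centre agrees between the two views: about (0.476, -0.299), yaw -16.8°, length 148–152 mm. The TCP is already above it, so I descend.

```bash
python3 -m pendant '[[0,0,-0.25,0,0,0,-1],[0,0,-0.5,0,0,0,-1],[0,0,-0.75,0,0,0,-1],[-0.005,0,-0.95,0,0,0,-1],[-0.005,0,-0.95,0,0,0,-1]]'
python3 - <<'E'
from rig import robot
import cv2
im=robot.read_camera("wrist");cv2.imwrite("pics/w2.png",im[:,:,::-1])
E
```

```text
time_s: 2.75
eef_pos: [0.4746, -0.2981, 0.0583]
orientation: [[0.293, 0.956, -0.007], [0.956, -0.293, 0.002], [-0.0, -0.008, -1.0]]
force: [-0.0, 0.1, 0.3]
width: 1.001
```

View pics/w2.png

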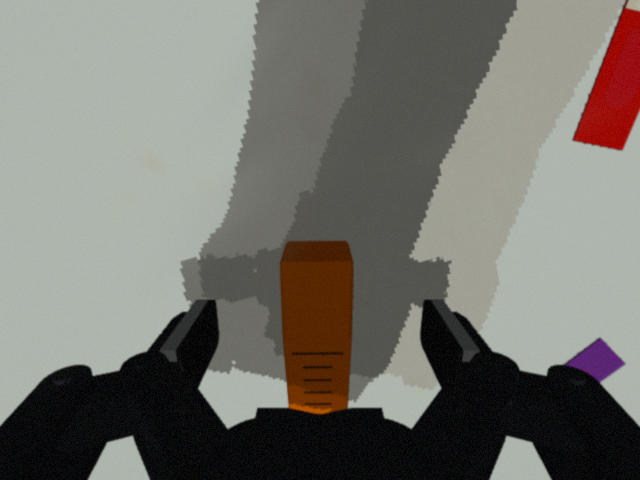

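The wedge (280–352, 240–410) sits midway between the jaws (200, 440). I lower the last bit and grip.

```bash
python3 -m pendant '[[0,-0.003,-0.09,0,0,0,-1],[0.005,-0.003,-0.16,0,0,0,-1],[0.005,-0.003,-0.16,0,0,0,-1],[0.005,-0.003,-0.16,0,0,0,1],[0.005,-0.003,-0.16,0,0,0,1]]' 50; python3 -m pendant '[[0,0,0,0,0,0,1],[0,0,0,0,0,0,1],[0,0,0,0,0,0,1],[0,0,0,0,0,0,1]]'
```

```text
time_s: 3.42
eef_pos: [0.4772, -0.2996, 0.0296]
orientation: [[0.293, 0.956, -0.003], [0.956, -0.293, -0.001], [-0.001, -0.003, -1.0]]
force: [-0.8, -0.2, -0.3]
width: 0.609
time_s: 3.92
eef_pos: [0.4775, -0.2998, 0.0301]
orientation: [[0.293, 0.956, -0.002], [0.956, -0.293, -0.001], [-0.002, -0.002, -1.0]]
force: [-0.0, 0.7, 5.6]
width: 0.388
```

```bash
python3 -m pendant '[[0,0,0.1,0,0,0,1],[0,0,0.2,0,0,0,1],[0,0,0.3,0,0,0,1],[0,0,0.3,0,0,0,1]]'
python3 - <<'E'
from rig import robot
import cv2
im=robot.read_camera("scene");cv2.imwrite("pics/s2.png",im[:,:,::-1])
a=cv2.resize(cv2.imread("pics/s1.png")[220:300,250:410],None,fx=5,fy=5,interpolation=cv2.INTER_CUBIC);cv2.imwrite("pics/s1c.png",a)
im=robot.read_camera("wrist");cv2.imwrite("pics/w3.png",im[:,:,::-1])
E
```

```text
time_s: 4.42
eef_pos: [0.4781, -0.3002, 0.0911]
orientation: [[0.293, 0.956, -0.001], [0.956, -0.293, -0.002], [-0.002, -0.0, -1.0]]
force: [0.1, -0.3, -1.5]
width: 0.386
```

View pics/s1c.png

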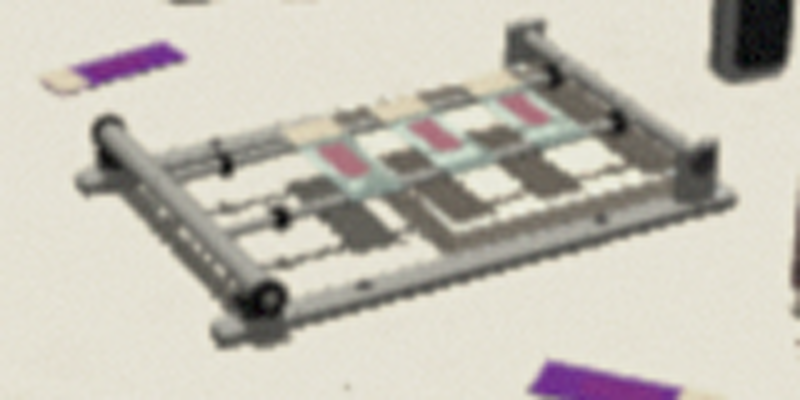

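View pics/s2.png

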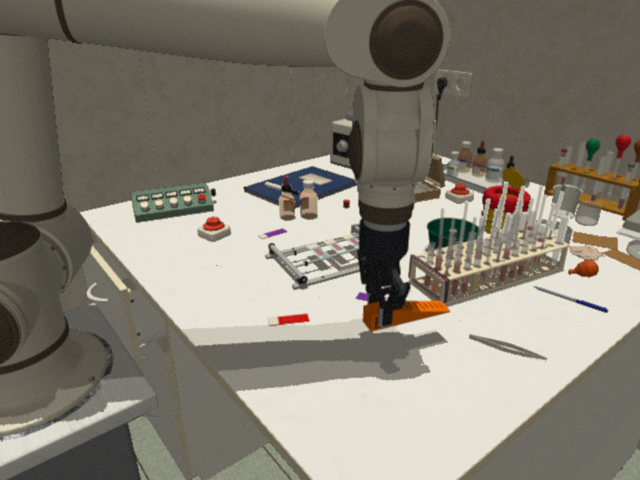

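View pics/w3.png

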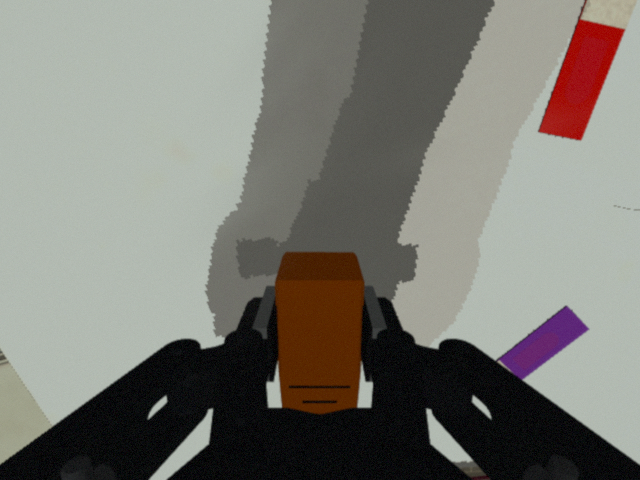

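The wedge is gripped square and held level: it hangs straight in the wrist view at (275–365, 250–410). Next I cross-check the crossbar from the scene view.

Run:
```python
from h import *
np.set_printoptions(precision=4,suppress=True)
c=lambda u,v:(u/5+250,v/5+220)
R=ray("scene",c(267,299),.022);L=ray("scene",c(105,133),.022)
d=L-R;print(R,L,np.linalg.norm(d),(R+L)/2,np.degrees(np.arctan2(-d[0],d[1])))
fr=ray("scene",c(698,160),.032);fl=ray("scene",c(525,40),.032);print(fr,fl,(fr+fl)/2,np.linalg.norm(fr-fl))
# rods: rough entry to collars scene & side
a1=ray("scene",c(225,160),.022);a2=ray("scene",c(281,215),.022);print("collars scene",a1,a2,(a1+a2)/2)
e=lambda u,v:(u/4+240,v/4+170)
a1=ray("side",e(214,276),.0235);a2=ray("side",e(267,358),.0235);b1=ray("side",e(502,131),.028);b2=ray("side",e(561,206),.028)
print("collars side",(a1+a2)/2,np.linalg.norm(a1-a2),(b1+b2)/2)
d=(b1+b2)/2-(a1+a2)/2;print(np.degrees(np.arctan2(d[1],d[0])))
```

```text
[ 0.5007 -0.0611  0.022 ] [0.5302 0.1049 0.022 ] 0.16859025205010328 [0.5154 0.0219 0.022 ] -10.076497121807972
[ 0.7122 -0.0973  0.032 ] [0.7361 0.0445 0.032 ] [ 0.7241 -0.0264  0.032 ] 0.14378751748344928
collars scene [0.5581 0.0487 0.022 ] [ 0.5474 -0.0081  0.022 ] [0.5528 0.0203 0.022 ]
collars side [0.5521 0.0192 0.0235] 0.05565152613408174 [ 0.7252 -0.0119  0.028 ]
-10.20170878964847
```

```bash
python3 -m pendant '[[-0.08,0.17,0,0,0,0.01,1],[-0.18,0.4,0,0,0,0.015,1],[-0.28,0.6,0,0,0,0.02,1],[-0.38,0.8,0,0,0,0.03,1],[-0.45,0.98,0,0,0,0.036,1]]';python3 -m pendant '[[-0.05,0.25,0,0,0,0,1],[-0.08,0.5,0,0,0,0,1],[-0.1,0.7,0,0,0,0,1],[-0.1,0.77,0,0,0,0,1],[-0.1,0.77,0,0,0,0,1]]'
python3 - <<'E'
from rig import robot
import cv2
for n in("scene","side","wrist"):
    im=robot.read_camera(n);cv2.imwrite(f"pics/{n}4.png",im[:,:,::-1])
E
```

```text
time_s: 5.15
eef_pos: [0.3858, -0.1024, 0.0879]
orientation: [[0.182, 0.983, -0.005], [0.983, -0.182, -0.001], [-0.001, -0.004, -1.0]]
force: [0.5, 0.5, -0.6]
width: 0.385
time_s: 5.78
eef_pos: [0.3652, 0.0523, 0.0869]
orientation: [[0.18, 0.984, -0.006], [0.984, -0.18, -0.001], [-0.002, -0.006, -1.0]]
force: [-0.8, -1.0, -0.6]
width: 0.386
```

View pics/side4.png

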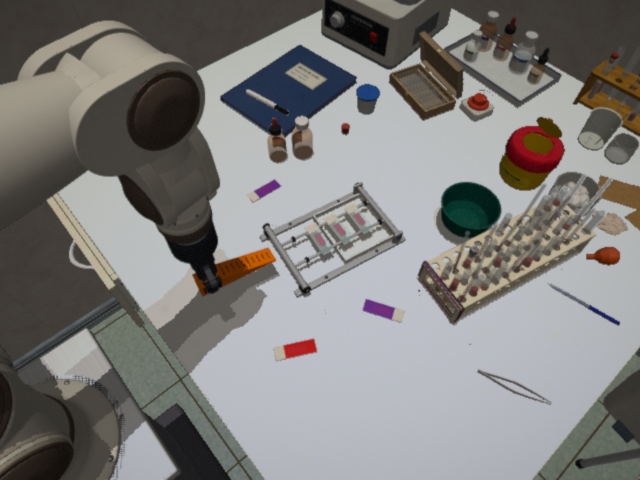

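View pics/scene4.png

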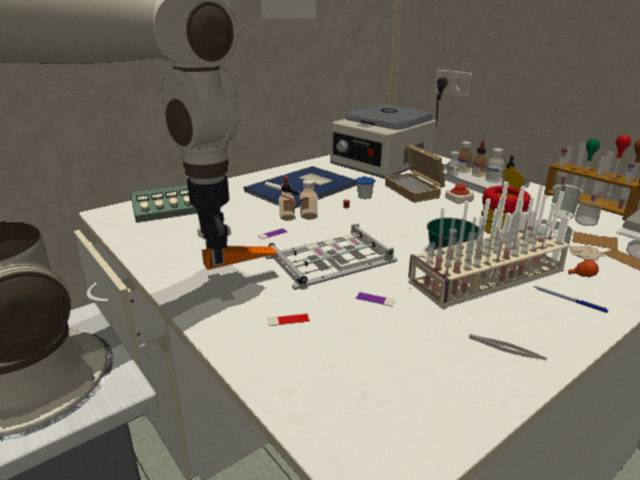

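View pics/wrist4.png

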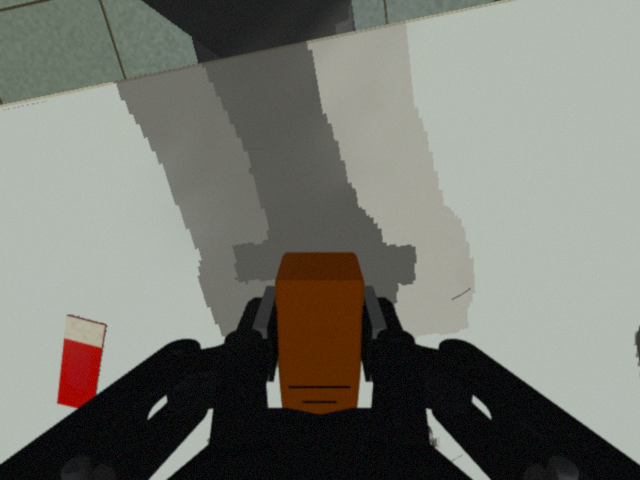

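```bash
python3 -m pendant '[[0,0,-0.1,0,0,0,1],[0,0,-0.2,0,0,0,1],[0,0,-0.25,0,0,0,1],[0,0,-0.27,0,0,0,1],[0,0,-0.27,0,0,0,1]]';  python3 - <<'E'
from rig import robot
import cv2
for n in("scene","side"):
    im=robot.read_camera(n);cv2.imwrite(f"pics/{n}5.png",im[:,:,::-1])
a=cv2.resize(cv2.imread("pics/side5.png")[200:310,180:340],None,fx=5,fy=5,interpolation=cv2.INTER_CUBIC);cv2.imwrite("pics/side5c.png",a)
a=cv2.resize(cv2.imread("pics/scene5.png")[220:300,190:350],None,fx=5,fy=5,interpolation=cv2.INTER_CUBIC);cv2.imwrite("pics/scene5c.png",a)
E
```

```text
time_s: 6.55
eef_pos: [0.3657, 0.0509, 0.0336]
orientation: [[0.183, 0.983, -0.005], [0.983, -0.183, -0.001], [-0.002, -0.005, -1.0]]
force: [-0.7, 1.0, -0.7]
width: 0.389
```

View pics/side5c.png

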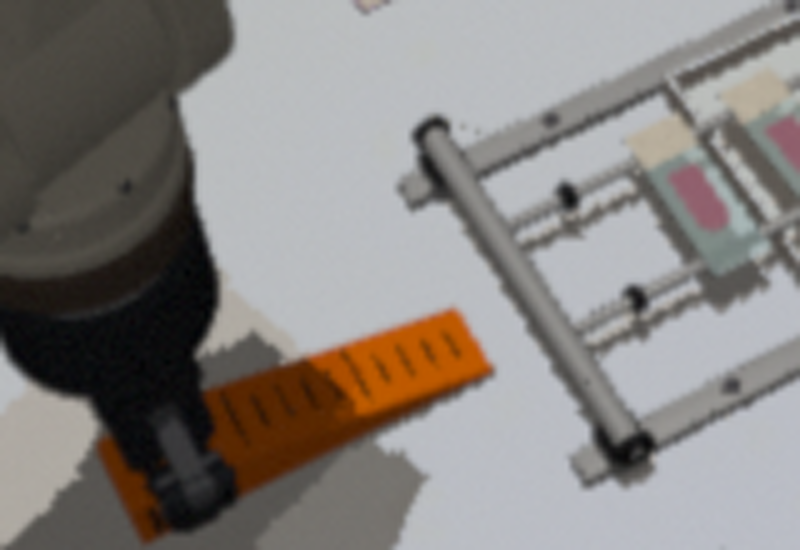

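View pics/scene5c.png

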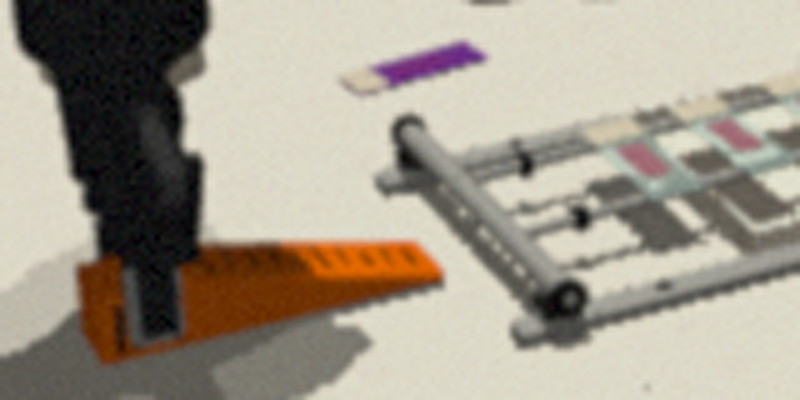

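Run:
```python
from h import *
np.set_printoptions(precision=4,suppress=True)
s=lambda u,v:(u/5+180,v/5+200)
c=lambda u,v:(u/5+190,v/5+220)
for nm,A,B in[("side",s(455,309),s(490,371)),("scene",c(418,243),c(442,271))]:
    a=ray(nm,A,.0075);b=ray(nm,B,.0075);print(nm,a,b,(a+b)/2,np.linalg.norm(a-b))
b=ray("side",s(430,128),.024);e=ray("side",s(628,445),.024);print((b+e)/2,np.linalg.norm(b-e))
```

```text
side [0.4946 0.0421 0.0075] [0.4877 0.0106 0.0075] [0.4911 0.0263 0.0075] 0.03224717074369948
scene [0.4919 0.037  0.0075] [0.4866 0.0104 0.0075] [0.4893 0.0237 0.0075] 0.027132459615283207
[0.5189 0.0262 0.024 ] 0.16880432982193436
```

```bash
python3 -m pendant '[[0,0.008,-0.015,0,0,0,1],[0.0,0.015,-0.025,0,0,0,1],[0,0.015,-0.03,0,0,0,1],[0,0.015,-0.03,0,0,0,1]]'
```

```text
time_s: 7.15
eef_pos: [0.3663, 0.0536, 0.0301]
orientation: [[0.183, 0.983, -0.003], [0.983, -0.183, -0.002], [-0.003, -0.003, -1.0]]
force: [-9.4, -5.6, 24.3]
width: 0.39
```

```bash
python3 -m pendant '[[0,0,0.002,0,0,0,1],[0.05,-0.009,0.002,0,0,0,1],[0.1,-0.018,0.002,0,0,0,1],[0.15,-0.027,0.002,0,0,0,1]]'
```

```text
time_s: 7.65
eef_pos: [0.397, 0.0481, 0.0302]
orientation: [[0.183, 0.983, -0.004], [0.983, -0.183, -0.002], [-0.003, -0.003, -1.0]]
force: [-0.4, -0.7, -0.4]
width: 0.384
```

```bash
python3 -m pendant '[[0.05,-0.009,0,0,0,0,1],[0.09,-0.016,0,0,0,0,1],[0.125,-0.023,-0.005,0,0,0,1],[0.125,-0.023,-0.005,0,0,0,1]]';python3 -m pendant '[[0,0,-0.003,0,0,0,1],[0,0,-0.003,0,0,0,1]]'
python3 - <<'E'
from rig import robot
import cv2
for n in("scene","side"):
    im=robot.read_camera(n);cv2.imwrite(f"pics/{n}6.png",im[:,:,::-1])
a=cv2.resize(cv2.imread("pics/side6.png")[200:310,180:340],None,fx=5,fy=5,interpolation=cv2.INTER_CUBIC);cv2.imwrite("pics/side6c.png",a)
a=cv2.resize(cv2.imread("pics/scene6.png")[220:300,190:350],None,fx=5,fy=5,interpolation=cv2.INTER_CUBIC);cv2.imwrite("pics/scene6c.png",a)
E
```

```text
time_s: 8.15
eef_pos: [0.4228, 0.0436, 0.0301]
orientation: [[0.183, 0.983, -0.003], [0.983, -0.183, -0.002], [-0.002, -0.003, -1.0]]
force: [-2.6, 1.3, 10.2]
width: 0.392
time_s: 8.4
eef_pos: [0.4231, 0.0436, 0.0301]
orientation: [[0.183, 0.983, -0.003], [0.983, -0.183, -0.001], [-0.002, -0.003, -1.0]]
force: [-4.9, 0.2, 9.4]
width: 0.386
```

View pics/side6c.png

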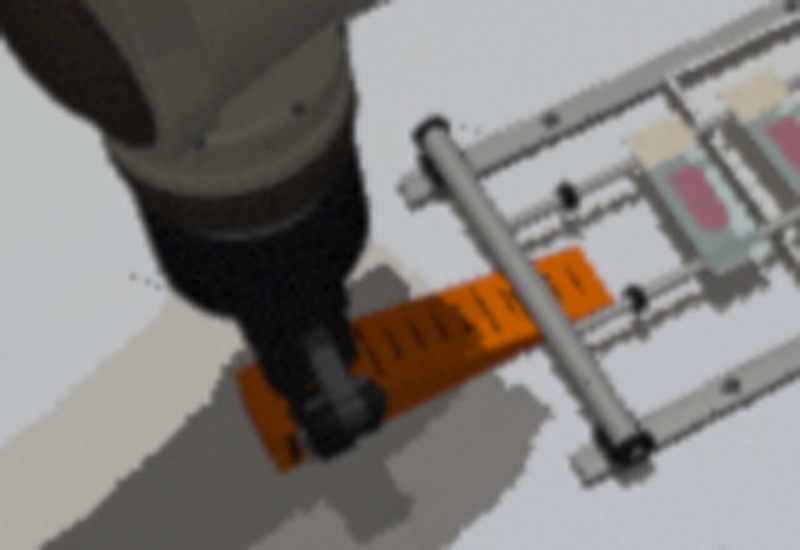

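View pics/scene6c.png

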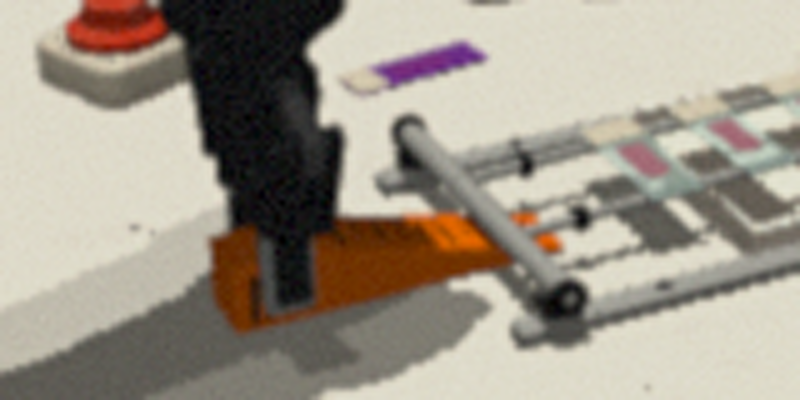

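Run:
```python
from h import *
np.set_printoptions(precision=4,suppress=True)
s=lambda u,v:(u/5+180,v/5+200)
a=ray("side",s(579,248),.004);b=ray("side",s(613,300),.004);n=(a+b)/2
print(n,np.linalg.norm(a-b))
u=np.array([np.cos(np.radians(-10.4)),np.sin(np.radians(-10.4))]);v=np.array([-u[1],u[0]])
bar=np.array([.517,.0245]);print((n[:2]-bar)@u,(n[:2]-bar)@v)
t=robot.state();print((t['eef_pos'][:2]-bar)@u,(t['eef_pos'][:2]-bar)@v)
c1=ray("side",s(569,196),.0235);c2=ray("side",s(636,298),.0235);print("collar lateral",[(c[:2]-bar)@v for c in(c1,c2)])
```

```text
[0.5494 0.0196 0.004 ] 0.02862551943830564
0.0327472331969886 0.0010135678071866347
-0.09583502043605176 0.0018270950530521312
collar lateral [np.float64(0.028251289591355182), np.float64(-0.02731156662757864)]
```

The nose is 33 mm past the crossbar, 1 mm off centre between the rods, and the rack is still resting, so the way-point has been held for over 0.1 s. Now I push in.

```bash
python3 -m pendant '[[0.03,-0.005,-0.002,0,0,0,1],[0.06,-0.011,-0.002,0,0,0,1],[0.09,-0.016,-0.002,0,0,0,1],[0.12,-0.022,-0.002,0,0,0,1]]';python3 -m pendant '[[0.03,-0.005,-0.002,0,0,0,1],[0.05,-0.009,-0.002,0,0,0,1],[0.06,-0.011,-0.002,0,0,0,1],[0.06,-0.011,-0.002,0,0,0,1]]'
python3 - <<'E'
from h import *
import cv2
for n in("scene","side"):
    im=robot.read_camera(n);cv2.imwrite(f"pics/{n}7.png",im[:,:,::-1])
a=cv2.resize(cv2.imread("pics/side7.png")[200:310,180:340],None,fx=5,fy=5,interpolation=cv2.INTER_CUBIC);cv2.imwrite("pics/side7c.png",a)
a=cv2.resize(cv2.imread("pics/scene7.png")[220:300,190:350],None,fx=5,fy=5,interpolation=cv2.INTER_CUBIC);cv2.imwrite("pics/scene7c.png",a)
u=np.array([np.cos(np.radians(-10.4)),np.sin(np.radians(-10.4))]);v=np.array([-u[1],u[0]])
bar=np.array([.517,.0245]);t=robot.state();print((t['eef_pos'][:2]-bar)@u,(t['eef_pos'][:2]-bar)@v)
E
```

```text
time_s: 9.0
eef_pos: [0.4445, 0.0397, 0.0301]
orientation: [[0.183, 0.983, -0.009], [0.983, -0.183, 0.0], [-0.002, -0.009, -1.0]]
force: [-23.6, 4.7, 22.9]
width: 0.388
time_s: 9.5
eef_pos: [0.4541, 0.0379, 0.03]
orientation: [[0.182, 0.983, -0.015], [0.983, -0.182, 0.001], [-0.001, -0.015, -1.0]]
force: [-19.4, 3.7, 19.7]
width: 0.383
-0.06422616179791797 0.00188359812755327
```

View pics/side7c.png

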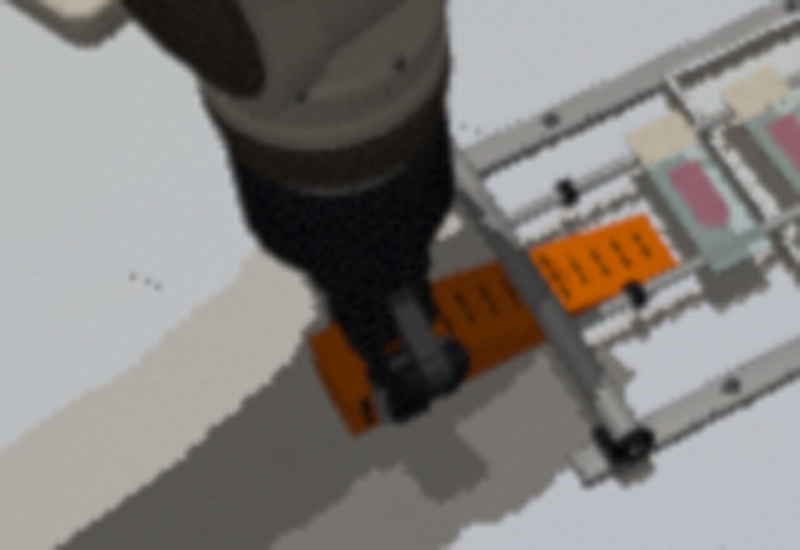

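View pics/scene7c.png

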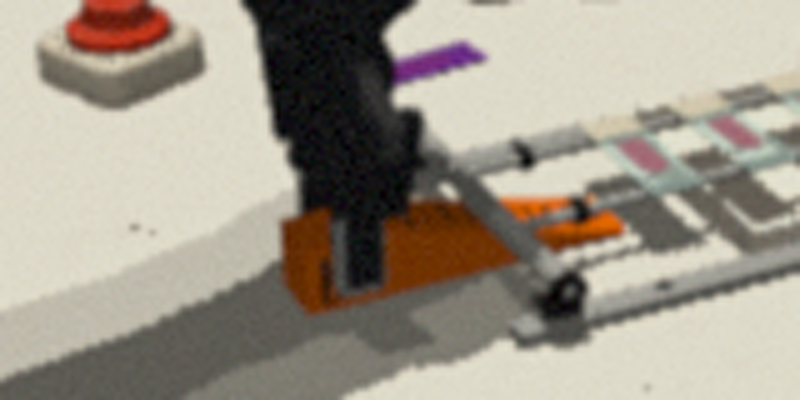

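```bash
python3 -m pendant '[[0.02,-0.004,0.002,0,0,0,1],[0.04,-0.007,0.002,0,0,0,1],[0.055,-0.01,0.002,0,0,0,1],[0.055,-0.01,0.002,0,0,0,1]]'
python3 - <<'E'
from h import *
import cv2
for n in("scene","side","wrist"):
    im=robot.read_camera(n);cv2.imwrite(f"pics/{n}8.png",im[:,:,::-1])
a=cv2.resize(cv2.imread("pics/side8.png")[200:310,220:380],None,fx=5,fy=5,interpolation=cv2.INTER_CUBIC);cv2.imwrite("pics/side8c.png",a)
a=cv2.resize(cv2.imread("pics/scene8.png")[220:300,230:390],None,fx=5,fy=5,interpolation=cv2.INTER_CUBIC);cv2.imwrite("pics/scene8c.png",a)
u=np.array([np.cos(np.radians(-10.4)),np.sin(np.radians(-10.4))]);v=np.array([-u[1],u[0]])
bar=np.array([.517,.0245]);t=robot.state();print((t['eef_pos'][:2]-bar)@u,(t['eef_pos'][:2]-bar)@v,t['force'])
E
```

```text
time_s: 10.1
eef_pos: [0.4632, 0.0362, 0.0301]
orientation: [[0.182, 0.983, -0.02], [0.983, -0.182, 0.002], [-0.001, -0.02, -1.0]]
force: [-13.5, 2.3, 8.9]
width: 0.384
-0.054988346066207436 0.001726753783752672 [-13.68415642   2.28715574   9.19619396]
```

View pics/side8c.png

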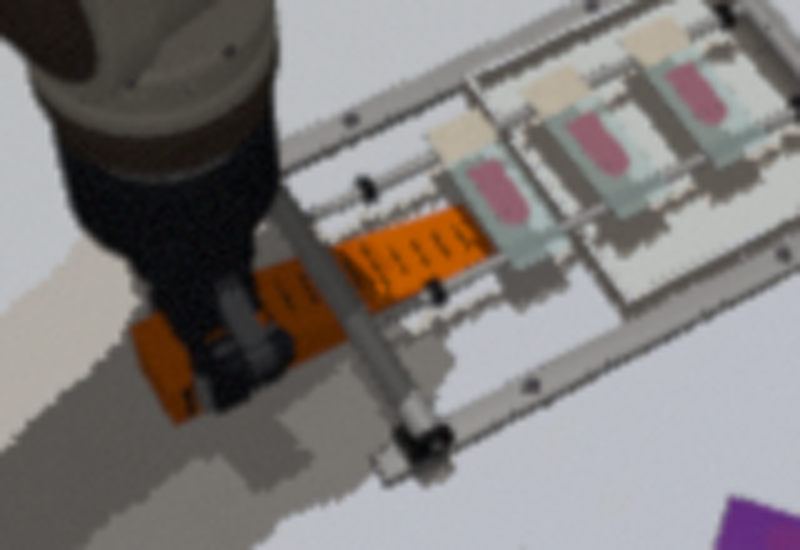

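View pics/scene8c.png

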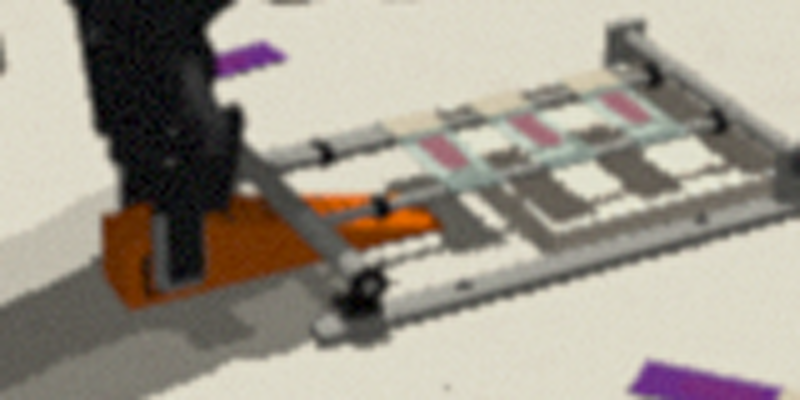

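View pics/wrist8.png

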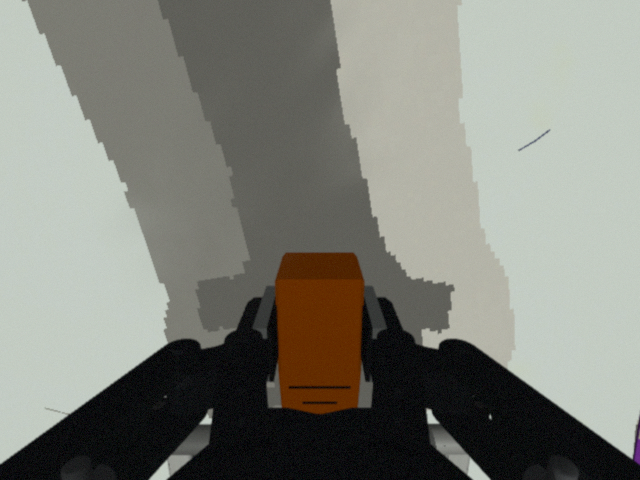

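Run:
```python
from h import *
import cv2
np.set_printoptions(precision=4,suppress=True)
u=np.array([np.cos(np.radians(-10.4)),np.sin(np.radians(-10.4))]);v=np.array([-u[1],u[0]]);bar=np.array([.517,.0245])
s=lambda p,q:(p/5+220,q/5+200)
n=(ray("side",s(463,205),.004)+ray("side",s(497,258),.004))/2
print("nose",(n[:2]-bar)@u,(n[:2]-bar)@v)
# bar cap shift, template match before/after
for f0,f1,nm,(x,y) in[("scene5","scene8","cap",(303,279)),("side5","side8","cap",(305,289))]:
    a=cv2.imread(f"pics/{f0}.png",0);b=cv2.imread(f"pics/{f1}.png",0)
    t=a[y-7:y+5,x-5:x+7];w=b[y-17:y+15,x-15:x+17]
    r=cv2.matchTemplate(w,t,cv2.TM_CCOEFF_NORMED);_,m,_,l=cv2.minMaxLoc(r);print(f0,m,l[0]-10,l[1]-10)
for nm in("scene","side"):
    i=robot.camera_info(nm)
    def pj(X):
        c=i["R"]@np.array(X)+i["t"];return np.array([c[0]/c[2]*i["fx"],c[1]/c[2]*i["fy"]])
    print(nm,"px for 6mm",pj([.502,-.058,.028])-pj([.502,-.058,.022]))
p0=robot.state();robot.read_camera("side");robot.read_camera("side");p1=robot.state()
print(p0['time_s'],p1['time_s'],(p1['eef_pos']-p0['eef_pos'])*1000,p1['force'],p1['width'],p1['qd'])
```

```text
nose 0.07270157179412558 0.0014420247119326499
scene5 0.828084409236908 0 -2
side5 0.9634599089622498 0 -1
scene px for 6mm [-0.047  -2.5285]
side px for 6mm [-0.0518 -1.4393]
10.25 10.35 [ 0.0326 -0.0107  0.0307] [-13.7219   2.7981   8.9784] 0.38403680872831486 [ 0.0028  0.0264 -0.0168 -0.0989 -0.0138 -0.0083]
```

```bash
python3 -c "
from rig import robot
print(robot.job_done(),robot.state()['force'])"
```

```text
the job is handed in; nothing more can be done
the job is handed in; nothing more can be done
```

The job is handed in; it reports no verdict, so success is my own reading of the checks below. I gripped the orange wedge by its thick end and lifted it over to the stand. I then laid it flat, held it with its nose about 33 mm past the crossbar while the rack still rested, and pushed it straight in.

**Last checks:**
- **Wedge position:** the nose was 72.7 mm past the crossbar, 1.4 mm off its middle, and within about 0.5° of straight. By the wedge's geometry that is about 6 mm of lift, or about 0.028 rad against 0.027 for level.
- **Crossbar lift seen by camera:** the end cap rose 2 px in the scene view and 1 px in the side view, where 6 mm would give 2.5 and 1.4 px. This agrees only to the nearest pixel, so it is a coarse check. Contact between wedge and rack was not measured directly.
- **Stillness and grip:** the tool moved less than 0.05 mm over 0.1 s, and the wedge was still held at about 33 mm opening.
- **Slides and bystanders:** nothing appeared shifted in the pictures. I judged this by eye and did not measure it.

**Off the expected values:**
- **Push force:** at rest it read about 14 N, above the stated 4–10 N. Part of that is bench friction, as I was pressing down with about 9 N. While pushing it reached about 24 N.
- **Tool tilt:** the tool tilted about 0.02 rad under the push, well inside the 0.12 rad limit.

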